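# Secure the pots in the sample shaker and start it

### The arm

A 6-joint arm with a two-finger parallel gripper is mounted at the origin on a cart in front of the work surface, level with it; the furniture and walls round the work are solid. World frame = base frame: x ahead of the robot, y to its left, z up, the work surface at z = 0. Lengths are in mm, angles in rad, forces in N, time in s.
With the tool pointing down it reaches from about 350 to 875 mm from the base axis. Payload 15.5 kg.
Tool frame: the origin (TCP) lies midway between the tips of the shut fingers; the grasp point (between the pads) lies 19 mm behind it; z points along the fingers, x is the direction in which the jaws open and shut, and the axes are right-handed (so a half turn about z gives the same grasp; the last joint's range is limited). The gripper opens to 85 mm and grips with 20 to 120 N. Pads are 22 mm wide; open, the fingers measure 114 mm over their backs; the gripper's body (76 mm by 85 mm) begins 54 mm behind the grasp point. The pads swing forward as they close: fully open they stand 13 mm farther back than shut.
Start: joints at [-1.351, 0.494, 1.345, -0, 1.302, -0.096], TCP at [194.112, -594.093, 191.577] pointing down, gripper open.
Joint ranges: [-2.91, 2.91], [-0.82, 2.16], [0.22, 2.67], [-1.22, 4.37], [0.12, 2.79], [-3.08, 3.08]. Speed limits (rad/s): [1.89, 1.89, 2.57, 3.01, 3.01, 3.01].

### API

Orientations are given as a unit quaternion [x, y, z, w].
In Python, from plant import bot gives the robot as it stands. Calls block until the motion is done:
- bot.move_pose(position, orientation): joint-space move of the TCP to a pose.
- bot.servo_line(position, max_speed=150, orientation=None): straight line of the TCP; orientation=None keeps the orientation; max_speed is the mean speed in mm/s.
- bot.move_joints(angles): joint-space move.
- bot.release() and bot.grasp(grip_force=None): open the fingers fully, or close them until they stop; grip_force is the grip in N (None keeps the last).
- bot.wait(seconds).
- bot.solve_ik(position, orientation): joint angles nearest the present ones, or None.
- bot.read_state(): the state.
- bot.grab_frame(name): name is "scene" or "side" or "wrist"; returns the picture (420x560x3 uint8, red, green, blue); there is no depth.
- bot.calibration(name): a dict with "fx", "fy", "cx", "cy" (pixels), "position" and "orientation" of the camera in the world. Camera axes: x right, y up, looking along -z (the intrinsics and any distortion apply to the point x, -y, -z); pixel columns grow to the right and rows downward; lengths in mm; the calibration is good to about 2 mm. A picture is of the moment at which its call begins: read the wrist's pose just before it. calibration takes no time and is no camera call; for the wrist camera it gives the pose at the moment of the call.
A pose or a line that the arm cannot do raises bot.Unreachable and nothing moves.
- bot.finish_job(): hands the job in, once; it reports no verdict.
The state is a dict: "time_s": time; "joint_pos": joint angles; "dq": joint speeds; "tau": joint torques, N m; "eef_pos": TCP position; "orientation": TCP orientation; "ft_force": force on the tool from outside, world axes, zero at the start; "torque": the same for the moment, N m; "finger_gap": finger opening in mm.
Only numpy, scipy, OpenCV 4.12 (cv2) and the standard library are available. Lean on these libraries where they do the work, as an engineer would, in place of code of your own. Each camera call takes 0.05 s, during which the arm holds its last target.

### The job

Set the sample shaker going, with light pushes of the fingertips only. Fold the upright hold-down plate over until it lies fully flat above the pots, then swing the hood fully shut over it, and only with the hood shut press the round start key right in and let it spring back. Grip and lift nothing and never force a part; leave the pots in their wells and the things round the shaker where they are.

Things in the scene. Friction and masses are not known exactly. Their poses are not given: they have to be found in the camera images.
- shaker: Sample shaker, a white box fixed to the worktop, its deck 86 mm high. Origin: on the worktop; the housing runs from x = -129 to +83 mm, y = -101 to +101 mm. Its x points from its front (control panel, robot's side) to the back, y to its left. Four pots stand in the block in its deck, lids 96 mm above the worktop. The hold-down plate is hinged along the right (-y) side of the block, the hood along the back.
- holddown (a joint): Hinge of the hold-down plate, rad: 0 = lying flat over the pots (its stop), about 1.57 = standing upright on the right side of the block; range 0 to 1.85. Stiff: it stays wherever it is left; moving it at its free edge takes about 0.3 to 2 N.
- holddown_edge (a point): Middle of the free edge (rolled, 6 mm thick) of the hold-down plate, a pierced aluminium plate 105 mm wide along the shaker's x, 4 mm thick. The edge lies 146 mm from the hinge line: on top while the plate stands upright, to the left (+y) once it is folded down, then 100 mm above the worktop. Upright, the plate's right side is pushed to the left.
- holddown_hinge (a point): Middle of the hold-down plate's hinge line, which runs along the shaker's x: 12.5 mm behind and 83 mm to the right of the shaker's origin, 100.5 mm above the worktop.
- hood (a joint): Hinge of the hood, rad: 0 = shut, its rim on the deck (its stop), 1.57 = standing up behind the block, with its hollow side to the front; range 0 to 1.80. Stiff: it stays wherever it is left; moving it at its front takes about 1 to 4 N. It cannot shut while the hold-down plate stands up.
- hood_lip (a point): Middle of the edge of the hood's finger lip, a grey tab 70 mm wide (y), 6 mm thick, standing 25 mm out from the lower rim of the hood's front wall; 160 mm from the hinge line, half-way through the tab's thickness. With the hood open the tab is its uppermost part and points up; its back side is pushed to the front. Shut, it is 90 mm above the worktop.
- hood_top (a point): Middle of the outer side of the hood's flat top, 67 mm from the hinge line. The hood is a white hollow cover with a clear window, 135 mm deep from the hinge line to its front wall, 190 mm wide, 50 mm high; opened, its top faces the back. Shut, its top is level, 137 mm above the worktop, and may be pressed down on anywhere.
- hood_hinge (a point): Middle of the hood's hinge line, which runs along the shaker's y at the lower back edge of the hood: 80 mm behind the shaker's origin, 87 mm above the worktop.
- start (a joint): Travel of the start key, m: 0 = out, 0.004 = fully in. It springs back; it begins to move at about 1.2 N and is fully in at about 4 N.
- start_top (a point): Centre of the top of the start key, the only raised round key, 23 mm in diameter, at the left end of the sloped control panel (97 mm before and 68 mm left of the shaker's origin), 74 mm above the worktop. It faces up, leaning 0.2 rad to the front, and goes in along that axis. The other keys are flat and dead. The shut hood's front wall stands 42 mm behind its centre and 63 mm higher.
- pot0: White lidded sample pot, 37 mm in diameter, 42 mm high, upright in a well of the block. Origin: centre of its underside, 54 mm above the worktop. To stay in its well.
- pot1: White lidded sample pot, 37 mm in diameter, 42 mm high, upright in a well of the block. Origin: centre of its underside, 54 mm above the worktop. To stay in its well.
- pot2: White lidded sample pot, 37 mm in diameter, 42 mm high, upright in a well of the block. Origin: centre of its underside, 54 mm above the worktop. To stay in its well.
- pot3: White lidded sample pot, 37 mm in diameter, 42 mm high, upright in a well of the block. Origin: centre of its underside, 54 mm above the worktop. To stay in its well.
- wash_bottle: Wash bottle with red spout, 62 x 114 x 165 mm, standing to the left of the shaker. Bystander. Origin: centre of its underside.
- flask: Conical flask, 67 mm in diameter, 108 mm high, standing to the left of the shaker. Bystander. Origin: centre of its underside.
- timer: White bench timer with red knob, 62 x 62 x 38 mm, to the right of the shaker. Bystander. Origin: centre of its underside.
- marker: Black marker pen, 132 mm long, 12 mm thick, lying to the right of the shaker. Bystander. Origin: middle of its underside.
Mind the look-alikes: they are no part of the job. Leave any pink or purple look-alike of the pot0 alone. What is shaped like the pot3 but blue is not meant.

How it is judged:
By the outcome, as a careful person would: the job done as asked, in the order asked, and still so for the second after the job is handed in, with the robot touching nothing.
It also fails if it takes over 72 s, if anything falls off the work surface, if the arm or the gripper's body presses on something with over 40 N, if the wrist force passes 120 N, or if a joint passes its speed limit or range.

## Working session

There is one attempt and no reset: what is moved stays moved. The work goes in short steps, each a Python script; the robot and the scene stay as the last script left them, time stands still between calls to the robot, and variables do not carry over. Pictures are saved under pics/ and viewed, and the job is handed in when it is done.

```bash
ls; mkdir -p pics
python3 - <<'E'
from plant import bot
import cv2
for n in("scene","side","wrist"):
    c=bot.calibration(n);print(n,c)
    cv2.imwrite(f"pics/{n}0.png",bot.grab_frame(n)[:,:,::-1])
s=bot.read_state();print(s)
E
```

```text
pics
scene {'fx': 530.6567586264604, 'fy': 530.6567586264604, 'cx': 277.8496256890598, 'cy': 210.8464936956071, 'position': array([-184.04164474, -597.85544737, 1086.75169955]), 'orientation': array([ 0.30190476, -0.16753519, -0.47128569,  0.81158812])}
side {'fx': 468.03415166931836, 'fy': 468.03415166931836, 'cx': 285.0001832349253, 'cy': 213.27331781777627, 'position': array([149.80263592, 680.09994708, 849.82347058]), 'orientation': array([-0.09218905,  0.42112775,  0.88428848, -0.17940591])}
wrist {'fx': 371.4567083311755, 'fy': 371.4567083311755, 'cx': 282.35224070797875, 'cy': 206.22923896082312, 'position': array([ 267.78998998, -569.20911222,  373.9617453 ]), 'orientation': array([-0.12338919,  0.09091672, -0.580365  ,  0.79980355])}
{'time_s': 0.15, 'joint_pos': array([-1.35050992e+00,  4.94082331e-01,  1.34594120e+00,  1.78872943e-06,
        1.30248988e+00, -9.54940434e-02]), 'dq': array([-0.00071815, -0.00149191, -0.00076873, -0.00207372,  0.0004713 ,
        0.00041585]), 'tau': array([-9.82069068e-04, -8.82545829e+01, -3.84062862e+01, -1.04138981e-04,
        7.16088951e-03,  1.17955523e-05]), 'eef_pos': array([ 194.04343643, -593.81370541,  191.12733274]), 'orientation': array([ 8.09492959e-01, -5.87129404e-01, -3.44631369e-04, -3.05250317e-04]), 'ft_force': array([-0.59692591, -0.06196038,  0.80119812]), 'torque': array([ 0.00356649, -0.0125998 ,  0.02789115]), 'finger_gap': 85.40098042947615}
```

View pics/scene0.png

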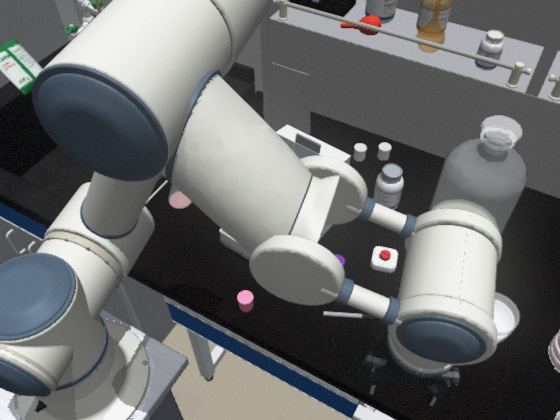

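View pics/side0.png

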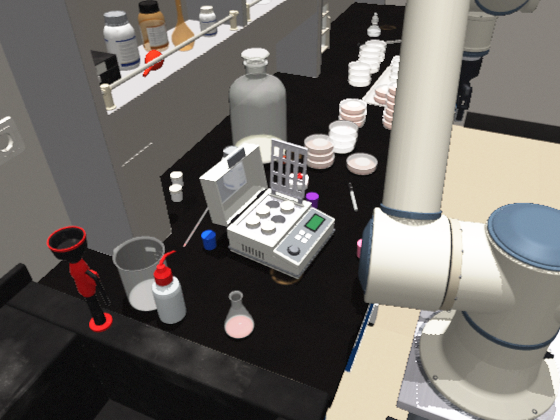

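View pics/wrist0.png

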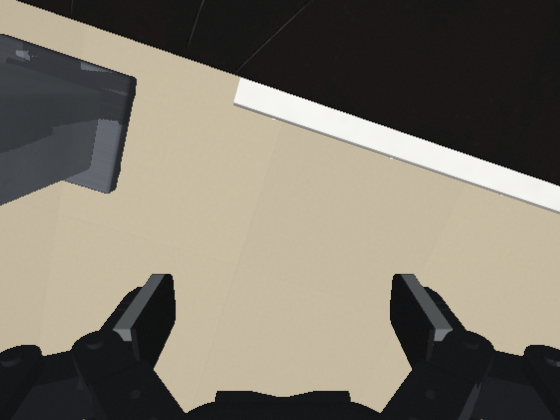

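The side view shows the shaker at about (280,225) with the plate upright at (290,170) and the hood open at (235,180). The arm hides it in the scene view. I'll zoom in.

Run:
```python
import cv2
a=cv2.imread("pics/side0.png")[130:290,180:360]
cv2.imwrite("pics/sidez.png",cv2.resize(a,None,fx=3.7,fy=3.7,interpolation=cv2.INTER_CUBIC))
```

```text
(no output)
```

View pics/sidez.png

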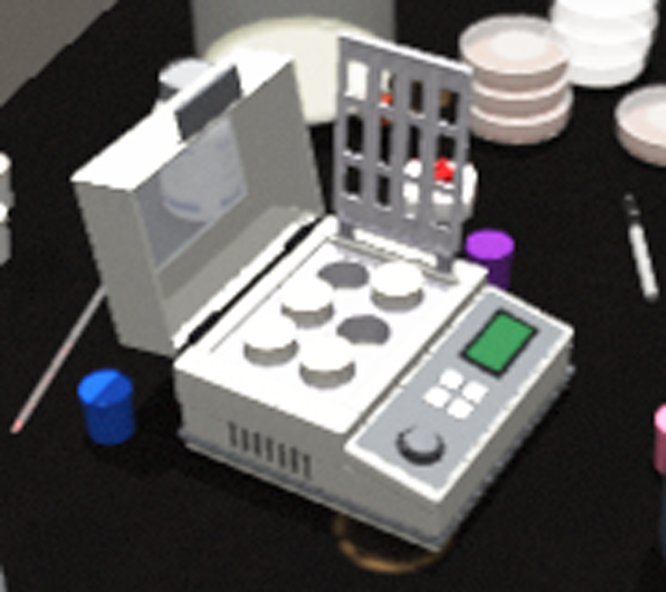

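```bash
cat > h.py <<'E'
import numpy as np
from scipy.spatial.transform import Rotation as R
def ray(c,u,v):
    d=np.array([(u-c['cx'])/c['fx'],-(v-c['cy'])/c['fy'],-1.]);return np.array(c['position']),R.from_quat(c['orientation']).apply(d)
def onz(c,u,v,z):
    p,d=ray(c,u,v);return p+d*(z-p[2])/d[2]
def proj(c,P):
    q=R.from_quat(c['orientation']).inv().apply(np.asarray(P,float)-c['position'])
    return np.stack([c['cx']+c['fx']*q[...,0]/-q[...,2],c['cy']-c['fy']*q[...,1]/-q[...,2]],-1)
def fit(A,B):
    a=A-A.mean(0);b=B-B.mean(0)
    th=np.arctan2((a[:,0]*b[:,1]-a[:,1]*b[:,0]).sum(),(a*b).sum())
    M=np.array([[np.cos(th),-np.sin(th)],[np.sin(th),np.cos(th)]])
    t=B.mean(0)-M@A.mean(0);return th,t,B-(A@M.T+t)
E
python3 - <<'E'
from h import *
from plant import bot
c=bot.calibration("side")
F=[(420,442,-97,68,74),(437,548,-129,101,0),(183,440,83,101,0),(573,372,-129,-101,0),(178,372,83,101,86)]
A=np.array([f[2:4] for f in F],float)
B=np.array([onz(c,180+(f[0]+.5)/3.7-.5,130+(f[1]+.5)/3.7-.5,f[4])[:2] for f in F])
th,t,r=fit(A,B);print(th,t);print(r);print(B)
# plate-edge corners
from scipy.spatial.transform import Rotation as R
for (u,v,x) in((340,36,65),(471,72,-40)):
    p,d=ray(c,180+u/3.7,130+v/3.7)
    # world plane of plate
    M=R.from_euler('z',th)
    pl=M.inv().apply(p-np.array([*t,0]));dl=M.inv().apply(d)
    k=(x-pl[0])/dl[0];print(pl+k*dl)
E
```

```text
-0.09576496936897205 [ 556.4620481  -170.76124705]
[[ -1.09540003  13.76535895]
 [  7.91842412  -4.03928783]
 [  4.14275459 -11.27713996]
 [  0.62169365  -7.47875052]
 [-11.58747232   9.02981936]]
[[ 465.31316726  -80.03245137]
 [ 445.62902997  -61.92850572]
 [ 652.88198464  -89.43751396]
 [ 419.01733001 -266.44241223]
 [ 637.15175773  -69.13055463]]
[  65.         -110.10430418  232.49443928]
[ -40.         -106.42165245  234.53049961]
```

```bash
cat >> h.py <<'E'
def quat(yaw,tilt=0):
    # tool down, jaw axis x at angle yaw-90deg (camera towards yaw); tilt: tool z leans towards +yaw dir
    z=np.array([np.sin(tilt)*np.cos(yaw),np.sin(tilt)*np.sin(yaw),-np.cos(tilt)])
    x=np.array([np.sin(yaw),-np.cos(yaw),0.]);y=np.cross(z,x)
    return R.from_matrix(np.stack([x,y,z],1)).as_quat()
E
python3 - <<'E'
from h import *
from plant import bot
import cv2
bot.grasp(20)
print(bot.solve_ik([380,-175,380],quat(-0.1)))
bot.move_pose([380,-175,380],quat(-0.1))
s=bot.read_state();print(s['time_s'],s['eef_pos'],s['finger_gap'],s['ft_force'],s['joint_pos'])
c=bot.calibration("wrist");cv2.imwrite("pics/wrist1.png",bot.grab_frame("wrist")[:,:,::-1])
print(c, R.from_quat(c['orientation']).apply([0,0,-1]))
import pickle;pickle.dump(c,open("w1.pkl","wb"))
cv2.imwrite("pics/scene1.png",bot.grab_frame("scene")[:,:,::-1])
E
```

```text
[-5.74520459e-01  4.04304855e-02  1.47875419e+00 -4.44089210e-16
  1.62240798e+00  1.09627587e+00]
2.7167 [ 379.99374033 -175.51119405  379.7027128 ] 0.2694280459217931 [ 0.45722313 -0.02268092  1.77277447] [-5.75475050e-01  4.11782338e-02  1.47872225e+00 -9.88043897e-05
  1.62211836e+00  1.09566423e+00]
{'fx': 371.4567083311755, 'fy': 371.4567083311755, 'cx': 282.35224070797875, 'cy': 206.22923896082312, 'position': array([ 457.2344015 , -182.62869914,  562.53388343]), 'orientation': array([ 0.10273051, -0.11441685,  0.73306857, -0.66254487])} [-0.30222962  0.03162365 -0.95271045]
```

View pics/wrist1.png

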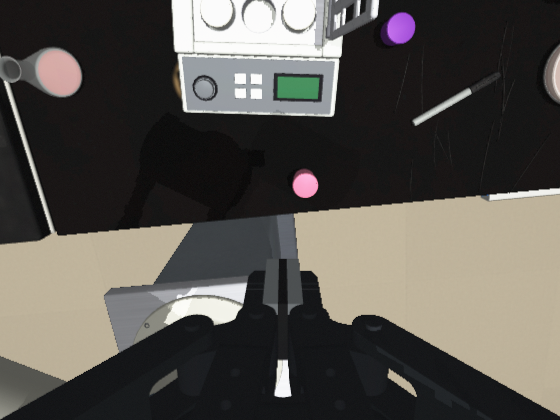

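View pics/scene1.png

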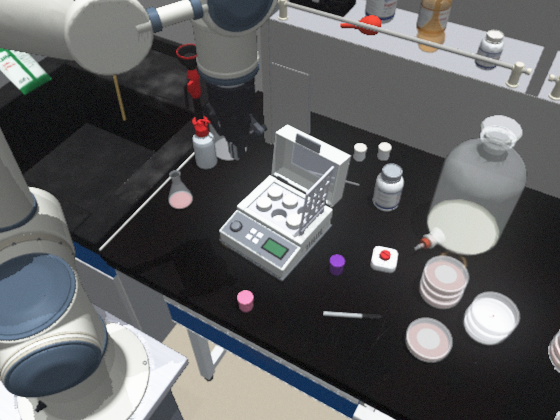

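The wrist view shows the panel with the start key at (204,88) and the plate edge at (350,15), but the shaker is cut off at the top. The scene view now shows the whole shaker. I'll move about 130 mm forward and look again.

Run:
```python
from h import *
from plant import bot
import cv2,pickle
bot.servo_line([530,-175,380],300)
s=bot.read_state();print(s['time_s'],s['eef_pos'])
c=bot.calibration("wrist");im=bot.grab_frame("wrist")[:,:,::-1];cv2.imwrite("pics/wrist2.png",im)
pickle.dump(c,open("w2.pkl","wb"))
cv2.imwrite("pics/wrist2z.png",cv2.resize(im[:330,80:480],None,fx=2,fy=1.8,interpolation=cv2.INTER_CUBIC))
a=cv2.imread("pics/scene1.png")[115:285,205:365]
cv2.imwrite("pics/scene1z.png",cv2.resize(a,None,fx=3.5,fy=3.5,interpolation=cv2.INTER_CUBIC))
```

```text
3.4667 [ 530.20062217 -175.11185666  379.26692936]
```

View pics/wrist2.png

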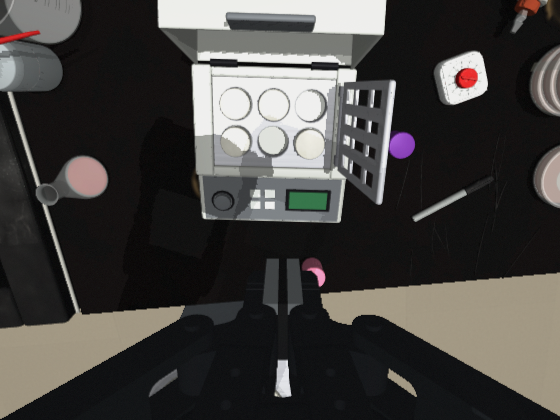

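View pics/scene1z.png

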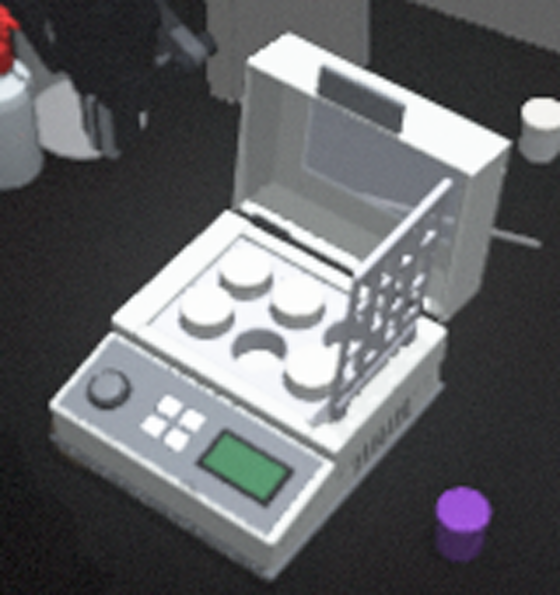

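Run:
```python
from h import *
from plant import bot
import cv2,pickle
c=pickle.load(open("w2.pkl","rb"));cs=bot.calibration("side");cc=bot.calibration("scene");c1=pickle.load(open("w1.pkl","rb"))
zz=lambda u,v:(180+(u+.5)/3.7-.5,130+(v+.5)/3.7-.5)
sz=lambda u,v:(205+(u+.5)/3.5-.5,115+(v+.5)/3.5-.5)
def tri(obs):
    A=np.zeros((3,3));b=np.zeros(3)
    for C,(u,v) in obs:
        p,d=ray(C,u,v);d=d/np.linalg.norm(d);P=np.eye(3)-np.outer(d,d);A+=P;b+=P@p
    x=np.linalg.solve(A,b);return x.round(1),[ (proj(C,x)-o).round(1) for C,o in obs]
print("key",tri([(c,(222,200)),(c1,(204,86)),(cs,zz(420,438)),(cc,sz(108,385))]))
for C,o in [(c,(222,200)),(c1,(204,86)),(cs,zz(420,438)),(cc,sz(108,385))]: print(onz(C,*o,74).round(1))
print("deck bl/br",onz(c,193,66,86).round(1),onz(c,357,68,86).round(1))
print("deck bl side",onz(cs,*zz(178,372),86).round(1))
print("deck front l/r w2",onz(c,197,176,86).round(1),onz(c,345,178,86).round(1))
print("plate top back",tri([(c,(393,83)),(cs,zz(340,36)),(cc,sz(448,182))]))
print("plate top front",tri([(c,(380,201)),(cs,zz(471,72)),(cc,sz(352,276))]))
print("lip r",tri([(c,(315,22)),(cs,zz(240,70)),(cc,sz(405,108))]))
print("lip l",tri([(c,(227,20)),(cs,zz(180,112)),(cc,sz(320,70))]))
```

```text
key (array([468.6, -85.1,  71.4]), [array([0.8, 0.1]), array([0.7, 0.5]), array([-0.5,  0.2]), array([-0.4, -0.4])])
[469.6 -84.4  74. ]
[469.3 -84.8  74. ]
[466.8 -83.5  74. ]
[466.5 -87.8  74. ]
deck bl/br [642.8 -77.3  86. ] [ 620.8 -273.2   86. ]
deck bl side [637.2 -69.1  86. ]
deck front l/r w2 [508.8 -59.1  86. ] [ 486.7 -252.1   86. ]
plate top back (array([ 603.5, -271.7,  243.8]), [array([ 0., -2.]), array([ 0.4, -0.2]), array([-0.5,  0.3])])
plate top front (array([ 502.3, -258.2,  244.9]), [array([-0.7,  0.7]), array([-0.1, -0. ]), array([0.4, 0.1])])
lip r (array([ 654.7, -213.7,  238.4]), [array([ 1.5, -1.2]), array([-0.6, -0.6]), array([-1. ,  0.9])])
lip l (array([ 662.2, -145.7,  240.6]), [array([ 2.4, -0.6]), array([-0.1,  0.2]), array([-0.7, -0.3])])
```

Measured: shaker yaw is about -0.122 and its origin about (554.5,-164.5). The plate leans about 0.1 rad past upright, and the hood is at about 1.70 rad. The key top is at (468.5,-85). Next I'll fold the plate.

```bash
cat >> h.py <<'E'
YAW=-0.122;O=np.array([555.,-164.5,0])
def W(x,y,z): return O+R.from_euler('z',YAW).apply([x,y,z])
def L(p): return R.from_euler('z',YAW).inv().apply(np.asarray(p)-O)
E
python3 - <<'E'
from h import *
from plant import bot
import cv2
q=quat(YAW);X=5
def st(m=''):
    s=bot.read_state();print(m,round(s['time_s'],2),L(s['eef_pos']).round(1),s['ft_force'].round(2))
bot.servo_line(W(X,-145,340),250,orientation=q);st()
bot.servo_line(W(X,-145,232),150);st()
bot.servo_line(W(X,-120,232),100);st()
w=14.5;r=138
for th in np.arange(1.6,0.55,-0.1):
    bot.servo_line(W(X,-83+r*np.cos(th)-3*np.sin(th)-w,min(232,100.5+r*np.sin(th)+3*np.cos(th))),90);st(round(th,2))
cv2.imwrite("pics/side3.png",bot.grab_frame("side")[:,:,::-1])
cv2.imwrite("pics/scene3.png",bot.grab_frame("scene")[:,:,::-1])
E
```

```text
4.22 [   4.6 -144.8  340.4] [-0.07 -0.35 -0.73]
 5.09 [   5.5 -144.9  233.1] [ 0.34  0.8  -0.24]
 5.49 [   5.2 -119.2  232.4] [-0.07  0.25  0.03]
1.6 5.82 [   5.  -104.   232.1] [ 0.17  0.16 -0.77]
1.5 6.12 [  5.  -90.2 232. ] [ 0.38 -0.31  0.44]
1.4 6.42 [  5.  -76.4 232.1] [-0.23  0.19 -0.08]
1.3 6.72 [  5.  -62.9 232. ] [ 0.13  0.67 -0.24]
1.2 7.02 [  4.9 -49.7 230.1] [ 0.48 -0.61 -1.03]
1.1 7.32 [  4.8 -37.  224.5] [ 0.52  0.8  -0.46]
1.0 7.62 [  4.8 -24.9 217.9] [-0.25 -0.1  -0.13]
0.9 7.92 [  4.7 -13.5 210. ] [ 0.7   0.15 -0.05]
0.8 8.22 [  4.7  -3.  201.1] [ 1.05 -0.14  0.28]
0.7 8.52 [  4.7   6.5 191.3] [ 0.14 -0.57  1.02]
0.6 8.82 [  4.7  14.9 180.6] [-0.38 -0.51  0.35]
```

View pics/side3.png

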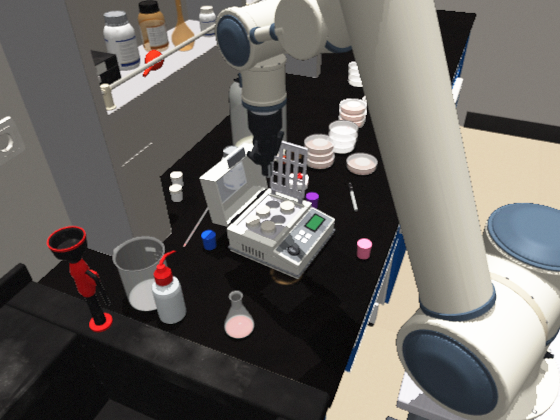

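View pics/scene3.png

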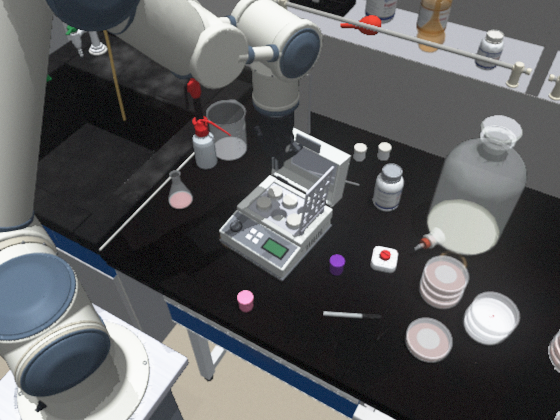

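The plate looks as if it is still upright in both views, although the fingers have passed it. I'll zoom in before moving on.

Run:
```python
from h import *
from plant import bot
import cv2
im=cv2.imread("pics/side3.png");c=bot.calibration("side")
s=bot.read_state();u,v=proj(c,s['eef_pos']);print(u,v,s['eef_pos'])
im[int(round(v)),int(round(u))]=(0,0,255)
a=cv2.resize(im[110:270,190:350],None,fx=3.5,fy=3.5,interpolation=cv2.INTER_CUBIC)
cv2.imwrite("pics/side3z.png",a)
im=cv2.imread("pics/scene3.png");c=bot.calibration("scene")
u,v=proj(c,s['eef_pos']);print(u,v);im[int(round(v)),int(round(u))]=(0,0,255)
cv2.imwrite("pics/scene3z.png",cv2.resize(im[100:270,205:365],None,fx=3.5,fy=3.5,interpolation=cv2.INTER_CUBIC))
```

```text
267.5945225999885 188.1471796879321 [ 561.86693458 -150.71839565  181.14462847]
276.5121584486132 178.9412290957245
```

View pics/side3z.png

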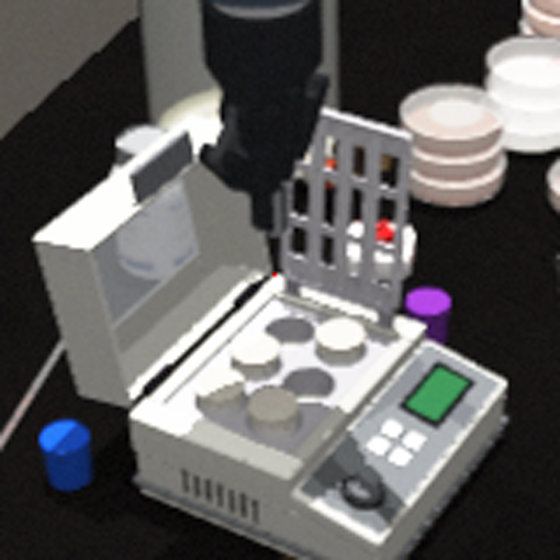

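View pics/scene3z.png

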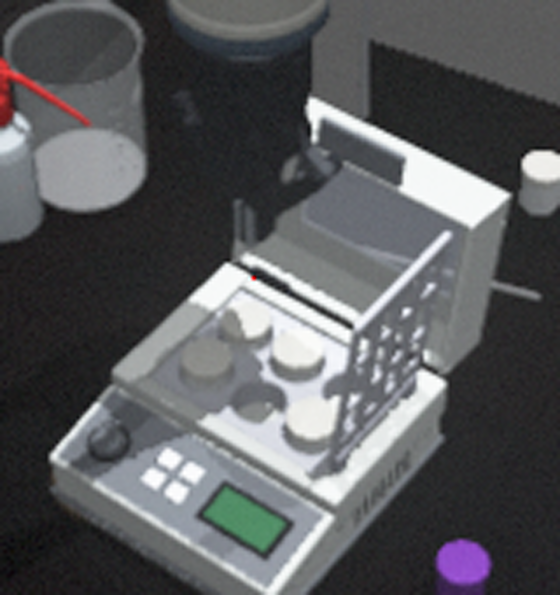

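Run:
```python
from h import *
from plant import bot
import cv2
s=bot.read_state();print(s['finger_gap'],R.from_quat(s['orientation']).as_matrix().round(3),s['time_s'],s['eef_pos'])
obs=[(bot.calibration("side"),(190+266/3.5,110+232/3.5)),(bot.calibration("scene"),(205+245/3.5,100+258/3.5))]
A=np.zeros((3,3));b=np.zeros(3)
for C,(u,v) in obs:
    p,d=ray(C,u,v);d=d/np.linalg.norm(d);P=np.eye(3)-np.outer(d,d);A+=P;b+=P@p
x=np.linalg.solve(A,b);print(x,[proj(C,x)-o for C,o in obs])
for n in("side","scene"):
    a=bot.grab_frame(n)[:,:,::-1]
    y0,x0=(120,200)
    a=cv2.resize(a[130:210,230:310],None,fx=7,fy=7,interpolation=cv2.INTER_CUBIC)
    a=np.clip(a.astype(float)*2.5+20,0,255).astype(np.uint8);cv2.imwrite(f"pics/tip_{n}.png",a)
```

```text
0.17124510551361416 [[-0.122 -0.993  0.   ]
 [-0.993  0.122 -0.   ]
 [ 0.    -0.    -1.   ]] 8.9167 [ 561.86693458 -150.71839565  181.14462847]
[ 560.10163329 -151.81856185  209.77083693] [array([2.03376316, 2.09477273]), array([ 1.36162939, -2.69212623])]
```

View pics/tip_side.png

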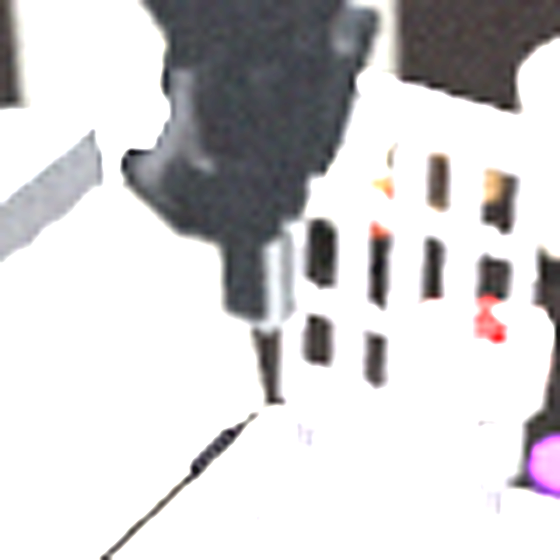

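View pics/tip_scene.png

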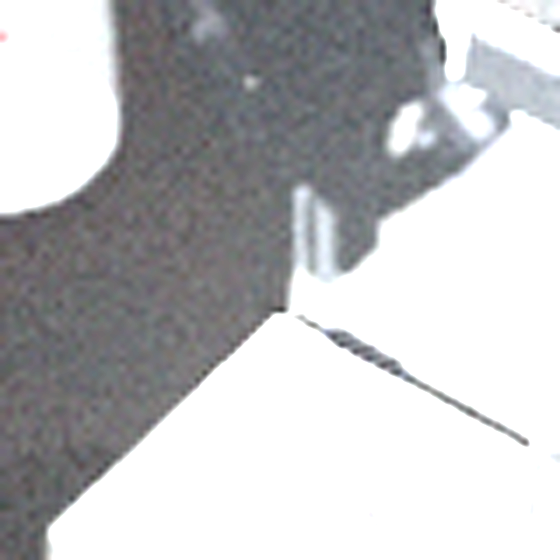

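Run:
```python
from h import *
from plant import bot
import cv2,pickle
c=pickle.load(open("w2.pkl","rb"))
e=np.array([530.2,-175.1,379.3])
for h in (0,10,19,28,40): print(h,proj(c,e+[0,0,h]))
s=bot.read_state();print(s['time_s'])
for n,o in(("side",(266.4,176.4)),("scene",(275.7,169.7))):
    c=bot.calibration(n)
    for h in (0,10,19,28,40): print(n,h,proj(c,s['eef_pos']+[0,0,h])-o)
```

```text
0 [284.05506046 240.67726218]
10 [284.11734136 248.43203285]
19 [284.17904076 256.11440019]
28 [284.24692352 264.56667335]
40 [284.34877398 277.24836282]
9.0167
side 0 [ 1.19666333 11.70666115]
side 10 [1.05104857 8.35859717]
side 19 [0.91860954 5.31347763]
side 28 [0.78483713 2.23770035]
side 40 [ 0.60436475 -1.91183147]
scene 0 [0.84786224 9.22807052]
scene 10 [0.78610735 6.27250832]
scene 19 [0.72987874 3.58143128]
scene 28 [0.67302444 0.86040896]
scene 40 [ 0.59622723 -2.81507269]
```

Both fixed views and the wrist view put the closed fingertips about 27 mm behind the reported TCP, so the first pass went over the edge without touching it. I'll redo it with that offset.

```bash
cat >> h.py <<'E'
T=27.
E
python3 - <<'E'
from h import *
from plant import bot
import cv2
q=quat(YAW);X=5
def st(m=''):
    s=bot.read_state();p=L(s['eef_pos']);p[2]+=T;print(m,round(s['time_s'],2),p.round(1),s['ft_force'].round(2))
def go(x,y,z,v): bot.servo_line(W(x,y,z-T),v,orientation=q)
go(X,0,300,250);go(X,-145,300,250)
go(X,-145,230,150);go(X,-122,230,80);st()
w=14.5;r=138
for th in np.arange(1.6,1.05,-0.1):
    go(X,-83+r*np.cos(th)-3*np.sin(th)-w,min(230,100.5+r*np.sin(th)+3*np.cos(th)),90);st(round(th,2))
for n in("side","scene"):
    a=bot.grab_frame(n)[:,:,::-1]
    cv2.imwrite(f"pics/{n}4.png",cv2.resize(a[100:270,190:370],None,fx=3.3,fy=3.3,interpolation=cv2.INTER_CUBIC))
E
```

```text
11.32 [   5.2 -121.4  230.4] [-0.63 -0.62  0.26]
1.6 11.67 [   5.  -103.9  230.1] [ 0.44 -0.22  0.46]
1.5 11.97 [  5.1 -90.4 230.2] [-0.19  1.35  4.08]
1.4 12.27 [  4.9 -76.6 229.8] [-0.45  0.04  0.5 ]
1.3 12.57 [  5. -63. 230.] [-0.99  0.65 -0.33]
1.2 12.87 [  5.  -49.9 230.1] [-0.66  0.16 -0.31]
1.1 13.17 [  4.8 -37.  224.5] [0.16 1.05 0.96]
```

View pics/side4.png

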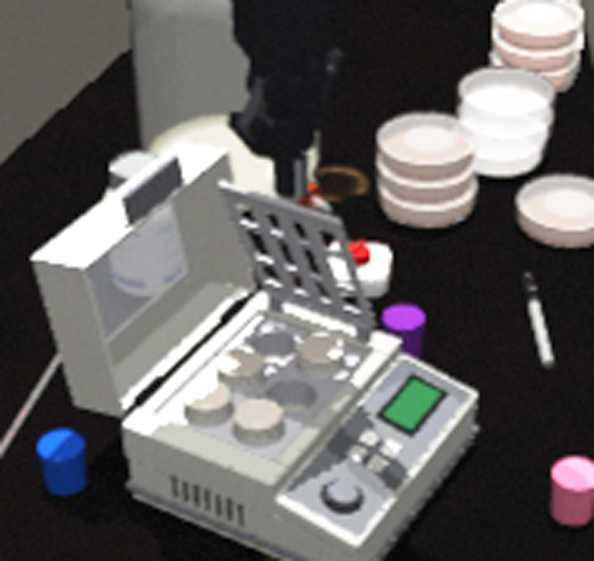

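View pics/scene4.png

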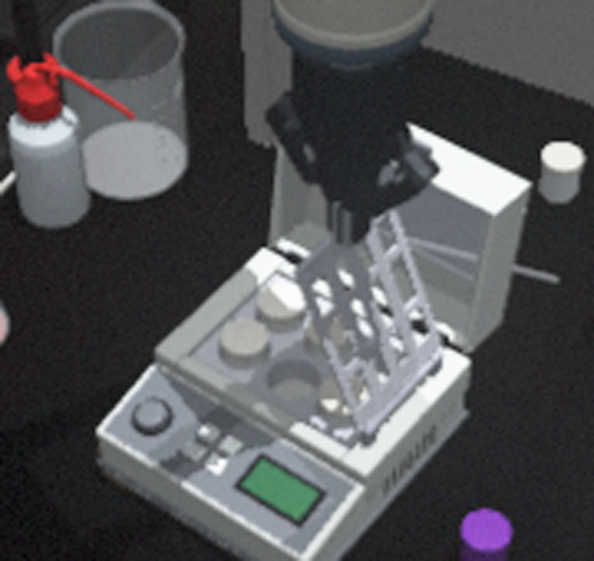

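The plate is folding, now at about 1.1 rad with the tip behind its edge in both views. I'll continue.

Run:
```python
from h import *
from plant import bot
import cv2
q=quat(YAW);X=5
def st(m=''):
    s=bot.read_state();p=L(s['eef_pos']);p[2]+=T;print(m,round(s['time_s'],2),p.round(1),s['ft_force'].round(2))
def go(x,y,z,v): bot.servo_line(W(x,y,z-T),v,orientation=q)
w=14.5;r=138
for th in list(np.arange(1.0,.15,-0.1))+[.13]:
    go(X,-83+r*np.cos(th)-3*np.sin(th)-w,min(230,100.5+r*np.sin(th)+3*np.cos(th)),90);st(round(th,2))
for n in("side","scene"):
    a=bot.grab_frame(n)[:,:,::-1]
    cv2.imwrite(f"pics/{n}5.png",cv2.resize(a[100:270,190:370],None,fx=3.3,fy=3.3,interpolation=cv2.INTER_CUBIC))
```

```text
1.0 13.57 [  4.7 -24.8 217.8] [-0.73 -0.05 -0.03]
0.9 13.87 [  4.7 -13.5 210. ] [-0.34  0.26 -0.13]
0.8 14.17 [  4.7  -3.  201.1] [ 0.42 -0.18 -0.02]
0.7 14.47 [  4.7   6.5 191.3] [-0.3  -0.06 -0.92]
0.6 14.77 [  4.7  14.9 180.6] [-0.22  0.23 -0.28]
0.5 15.07 [  4.7  22.3 169. ] [ 1.31 -0.22 -0.15]
0.4 15.37 [  4.8  28.5 156.9] [-0.58  0.26  0.36]
0.3 15.67 [  4.8  33.5 144.1] [-0.86 -0.67  0.03]
0.2 15.97 [  4.8  37.2 130.8] [ 0.32 -0.41  0.16]
0.13 16.23 [  4.8  38.9 121.4] [-0.21  0.67 -1.13]
```

View pics/side5.png

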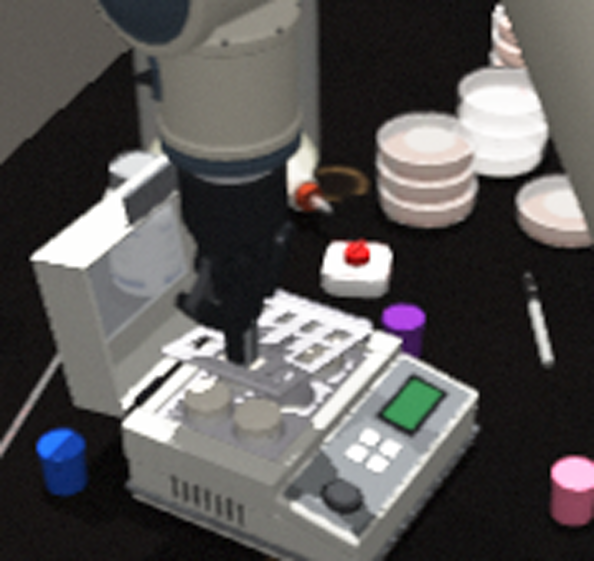

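View pics/scene5.png

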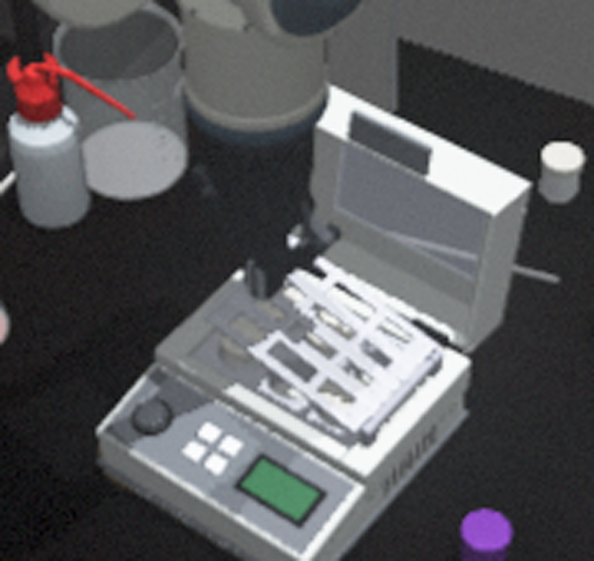

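The plate is at about 0.2–0.3 rad with the tip on it. I'll press it down in small steps and watch the force.

Run:
```python
from h import *
from plant import bot
import cv2
q=quat(YAW);X=5
def F():
    f=[]
    for _ in range(4): bot.wait(0.02);f.append(bot.read_state()['ft_force'][2])
    return np.mean(f)
y=38.9
def go(z,v): bot.servo_line(W(X,y,z-T),v,orientation=q)
go(112,60);print(F())
z=112
while z>92:
    z-=1;go(z,40);f=F();print(z,round(f,2),end='; ')
    if f>4:break
print(bot.read_state()['time_s'])
for n in("side","scene"):
    a=bot.grab_frame(n)[:,:,::-1]
    cv2.imwrite(f"pics/{n}6.png",cv2.resize(a[100:270,190:370],None,fx=3.3,fy=3.3,interpolation=cv2.INTER_CUBIC))
```

```text
0.04841263986029309
111 0.36; 110 -0.05; 109 0.16; 108 0.15; 107 0.03; 106 -0.47; 105 -0.1; 104 0.1; 103 0.67; 102 -0.25; 101 0.31; 100 0.16; 99 -0.14; 98 -0.11; 97 0.19; 96 0.28; 95 -0.2; 94 -0.06; 93 0.23; 92 0.15; 23.0333
```

View pics/side6.png

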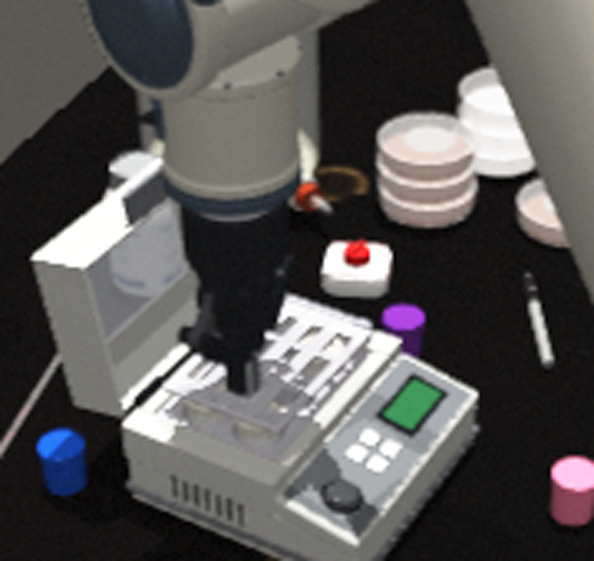

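View pics/scene6.png

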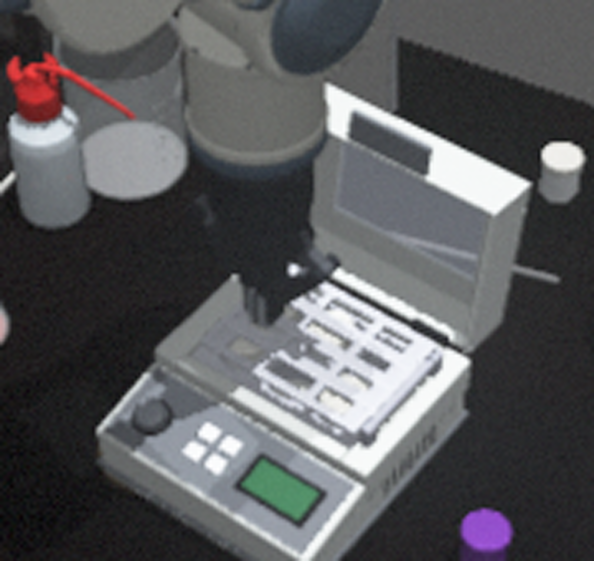

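The plate is almost flat but has not reached its stop, so the tip offset is a little larger than I assumed. I'll keep going down.

Run:
```python
from h import *
from plant import bot
import cv2
q=quat(YAW);X=5;y=38.9
z=92
while z>72:
    z-=1.;bot.servo_line(W(X,y,z-T),40,orientation=q);s=bot.read_state();f=s['ft_force'][2];print(z,round(f,2),round(s['eef_pos'][2]+T,1),end='; ')
    if f>3.5:break
print(bot.read_state()['time_s'])
for n in("side",):
    a=bot.grab_frame(n)[:,:,::-1]
    cv2.imwrite(f"pics/{n}7.png",cv2.resize(a[100:270,190:370],None,fx=3.3,fy=3.3,interpolation=cv2.INTER_CUBIC))
```

```text
91.0 -0.07 90.9; 90.0 -0.52 89.9; 89.0 9.85 89.5; 23.8833
```

View pics/side7.png

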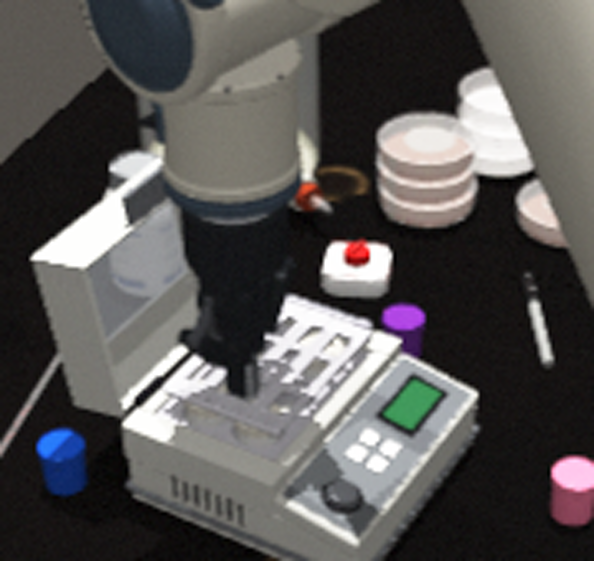

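Contact came with a sharp rise (about 10 N) at the stop, which puts the tip offset at about 40 mm. I'll lift off and check that the plate is flat.

Run:
```python
from h import *
from plant import bot
import cv2
q=quat(YAW)
bot.servo_line(W(5,38.9,170-40),250,orientation=q)
bot.servo_line(W(5,38.9,300-40),400,orientation=q)
s=bot.read_state();print(s['time_s'],s['ft_force'])
for n,(x0,y0) in(("side",(190,130)),("scene",(190,110))):
    a=bot.grab_frame(n)[:,:,::-1];c=bot.calibration(n)
    b=cv2.resize(a[y0:y0+160,x0:x0+180],None,fx=4,fy=3.7,interpolation=cv2.INTER_CUBIC)
    for x in(-40,65):
        for y in(-83,63):
            u,v=proj(c,W(x,y,102));cv2.circle(b,(int((u-x0)*4),int((v-y0)*3.7)),2,(0,0,255),-1)
    cv2.imwrite(f"pics/{n}8.png",b)
```

```text
24.8333 [ 0.20439394  0.62397444 -0.29924046]
```

View pics/side8.png

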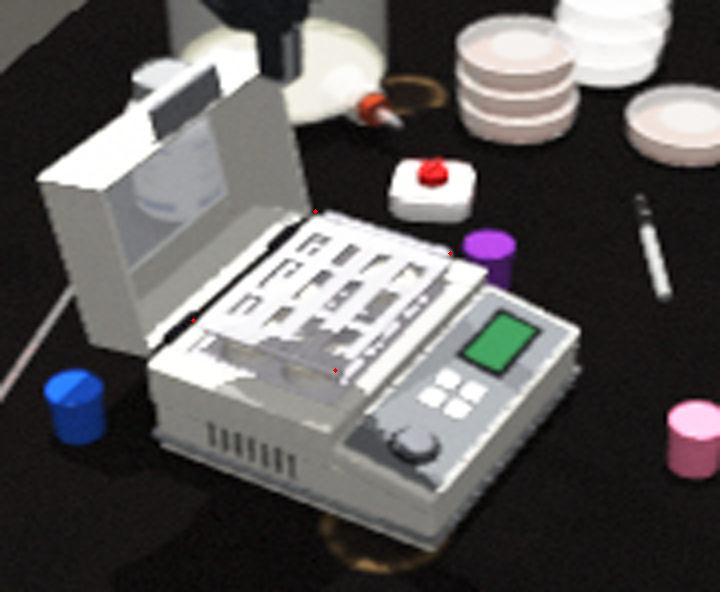

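View pics/scene8.png

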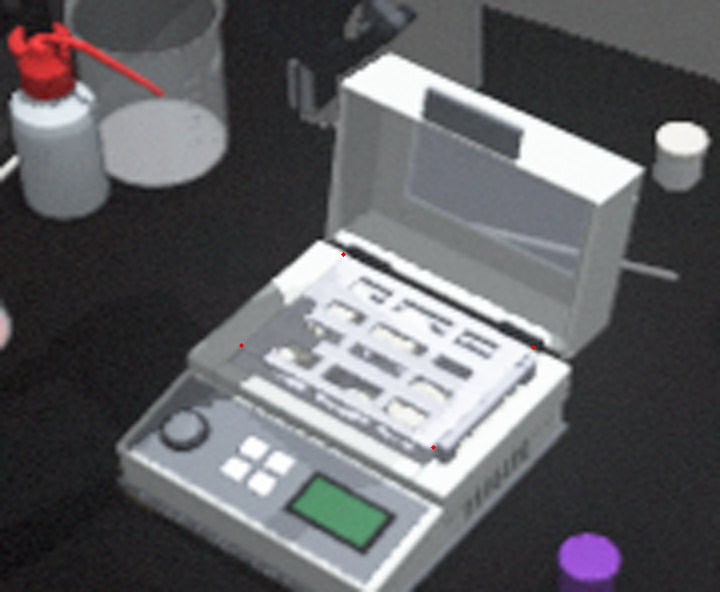

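The plate now lies flat over the pots: the projected corners of a flat plate match in both views to within a few mm. Before reaching behind the hood I'll check the clearance to the back panel.

Run:
```python
from h import *
from plant import bot
c=bot.calibration("side");cc=bot.calibration("scene")
for u,v in((166,215),(168,160),(230,100),(108,95),(60,230)): print("side",u,v,onz(c,u,v,0).round(0))
for u,v in((310,108),(360,125),(420,140)): print("scene",u,v,onz(cc,u,v,0).round(0))
s=bot.read_state();e=s['eef_pos']
for h in(27,35,40): print(proj(c,e+[0,0,h]),proj(cc,e+[0,0,h]))
for r in (.0,):
  for x in(100,125,145):
    print(x,bot.solve_ik(W(x,0,193),quat(YAW)))
```

```text
side 166 215 [ 890. -144.   -0.]
side 168 160 [1054. -395.    0.]
side 230 100 [1080. -881.   -0.]
side 108 95 [1586. -731.    0.]
side 60 230 [1126.   25.   -0.]
scene 310 108 [1037.    3.    0.]
scene 360 125 [1039. -171.    0.]
scene 420 140 [1064. -358.    0.]
[260.65352373 156.53497078] [266.7385503  142.17217096]
[260.49495767 153.5000687 ] [266.6355063  139.48004255]
[260.39508333 151.58850691] [266.5705604  137.78326553]
100 [-3.51800508e-01  5.68855010e-01  1.20051701e+00 -4.44089210e-16
  1.37222063e+00  1.34099582e+00]
125 [-3.43661497e-01  6.06030842e-01  1.12888124e+00 -4.44089210e-16
  1.40668058e+00  1.34913483e+00]
145 [-3.37551282e-01  6.36542884e-01  1.06913357e+00 -4.44089210e-16
  1.43591620e+00  1.35524504e+00]
```

```bash
python3 -c "
import cv2
a=cv2.imread('pics/side0.png')[0:260,0:330];cv2.imwrite('pics/side0l.png',cv2.resize(a,None,fx=2.3,fy=2.3))"
```

```text
(no output)
```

View pics/side0l.png

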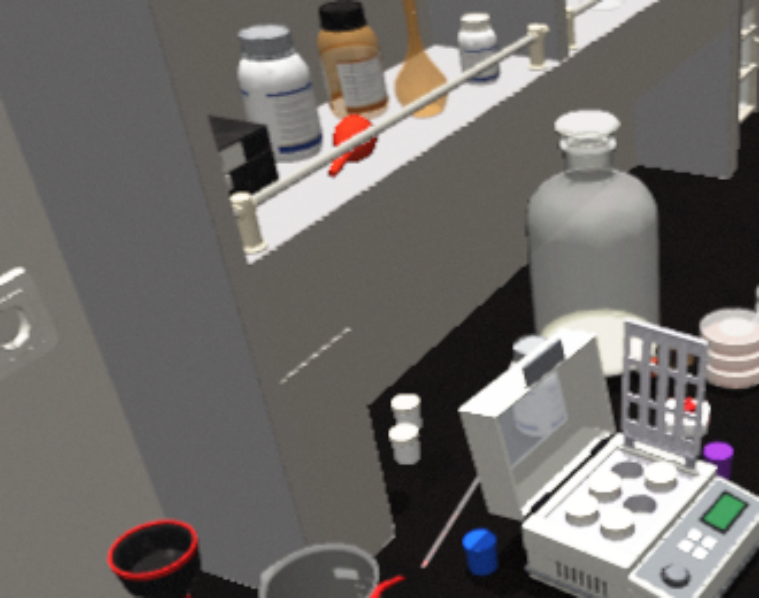

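The panel corner is far enough away (over 60 mm) and the tip now reprojects at an offset of 40 mm. I'll push the hood by its lip.

Run:
```python
from h import *
from plant import bot
import cv2
q=quat(YAW);T=40
def st(m=''):
    s=bot.read_state();p=L(s['eef_pos']);p[2]+=T;print(m,round(s['time_s'],2),p.round(1),s['ft_force'].round(2))
def go(x,y,z,v): bot.servo_line(W(x,y,z-T),v,orientation=q)
go(136,-3,300,250);go(136,-3,234,120);st()
r=148;w=11
for ph in np.arange(1.65,1.05,-0.1):
    go(80-r*np.cos(ph)+6*np.sin(ph)+w,-3,min(234,87+r*np.sin(ph)+6*np.cos(ph)),90);st(round(ph,2))
    if np.linalg.norm(bot.read_state()['ft_force'])>15: break
for n in("side","scene"):
    a=bot.grab_frame(n)[:,:,::-1]
    cv2.imwrite(f"pics/{n}9.png",cv2.resize(a[90:270,190:370],None,fx=3.3,fy=3.3,interpolation=cv2.INTER_CUBIC))
```

```text
26.33 [136.2  -3.  234.9] [-0.4   0.15 -0.25]
1.65 26.78 [109.   -3.1 234.8] [ 0.61  0.28 -0.81]
1.55 27.1 [ 94.   -3.  234.1] [ 0.86  0.02 -0.14]
1.45 27.42 [ 79.1  -3.  234. ] [ 0.88 -0.42 -0.05]
1.35 27.73 [ 64.5  -3.  232.8] [-0.13  1.47 -0.06]
1.25 28.05 [ 50.1  -3.  229.4] [-0.17 -0.03 -0.86]
1.15 28.37 [ 36.1  -3.  224.6] [ 1.82 -0.02 -0.57]
```

View pics/side9.png

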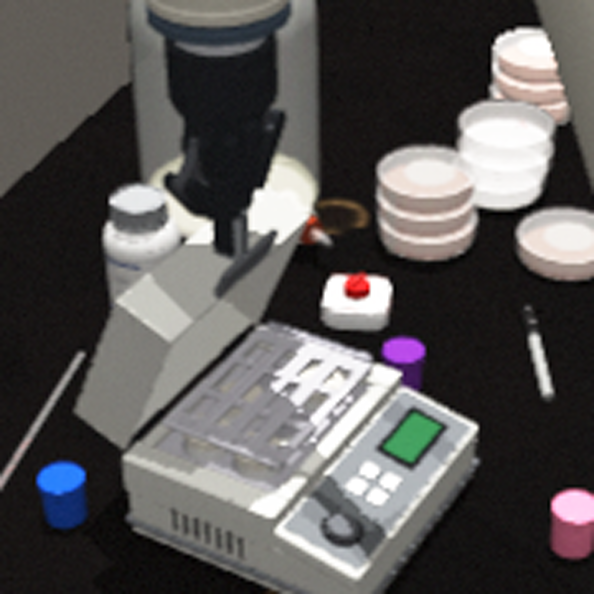

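View pics/scene9.png

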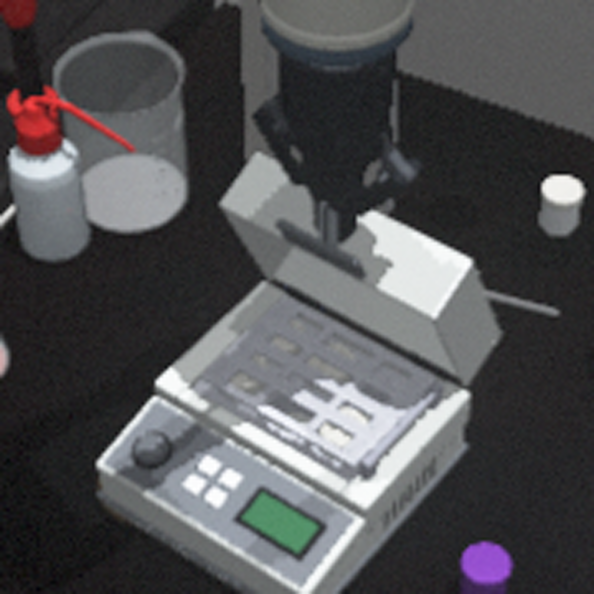

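The lip pushing works and the hood is at about 1.15 rad. I'll push a little farther, then move to the outer top and follow it down.

Run:
```python
from h import *
from plant import bot
import cv2
q=quat(YAW);T=40
def st(m=''):
    s=bot.read_state();p=L(s['eef_pos']);p[2]+=T;print(m,round(s['time_s'],2),p.round(1),s['ft_force'].round(2))
def go(x,y,z,v): bot.servo_line(W(x,y,z-T),v,orientation=q)
r=148;w=11
for ph in (1.07,1.0):
    go(80-r*np.cos(ph)+6*np.sin(ph)+w,-3,min(234,87+r*np.sin(ph)+6*np.cos(ph)),90);st(ph)
p=L(bot.read_state()['eef_pos'])
go(p[0]+1,-3,262,200);go(92,-3,262,250);go(92,-3,213,150);st()
r=115
for ph in list(np.arange(1.0,.15,-0.1))+[.12]:
    go(80-r*np.cos(ph)+50*np.sin(ph)+w,-3,87+r*np.sin(ph)+50*np.cos(ph),100);st(round(ph,2))
    if np.linalg.norm(bot.read_state()['ft_force'])>15: break
for n in("side","scene"):
    a=bot.grab_frame(n)[:,:,::-1]
    cv2.imwrite(f"pics/{n}10.png",cv2.resize(a[90:270,190:370],None,fx=3.3,fy=3.3,interpolation=cv2.INTER_CUBIC))
```

```text
1.07 28.75 [ 25.2  -3.  219.7] [ 0.33 -0.27  0.37]
1.0 29.02 [ 16.   -3.  214.8] [-0.82  0.46 -0.54]
 30.32 [ 91.6  -3.1 213.4] [0.31 0.21 0.39]
1.0 30.68 [ 71.5  -3.2 212. ] [ 0.5  -0.35  0.5 ]
0.9 30.96 [ 59.   -3.  208.5] [ 0.01 -0.25  0.01]
0.8 31.23 [ 46.8  -3.  204.4] [-0.46  0.01 -0.88]
0.7 31.51 [ 35.3  -3.  199.3] [ 0.51 -0.34  0.35]
0.6 31.78 [ 24.3  -3.  193.2] [-0.32 -0.9   0.38]
0.5 32.06 [ 14.  -3. 186.] [-0.5  -0.52 -0.32]
0.4 32.33 [  4.6  -3.  177.9] [0.84 0.5  0.83]
0.3 32.61 [ -4.1  -3.  168.8] [ 0.34  0.27 -0.15]
0.2 32.88 [-11.8  -3.  158.9] [ 0.26 -0.39 -0.42]
0.12 33.13 [-17.2  -2.9 150.5] [0.37 0.3  0.33]
```

View pics/side10.png

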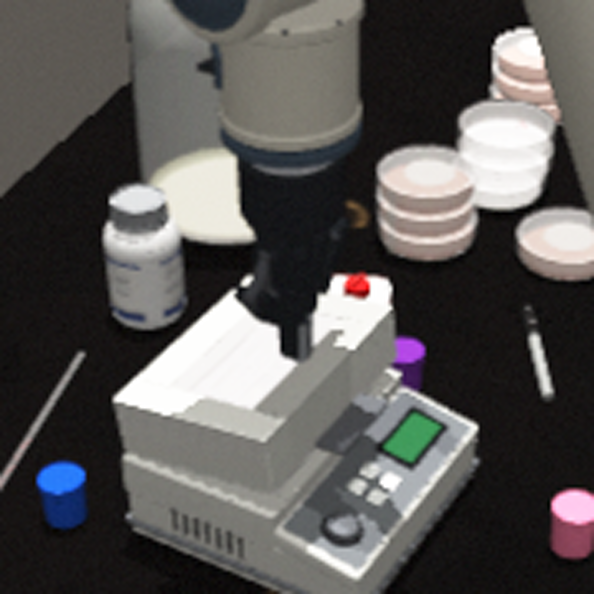

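View pics/scene10.png

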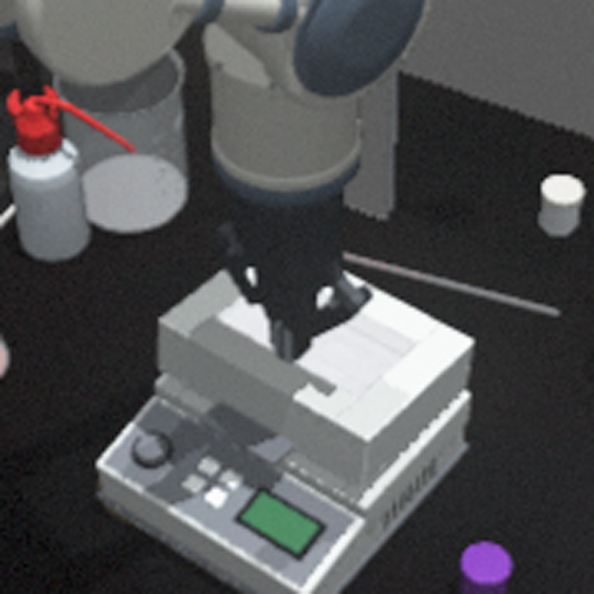

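The hood is almost shut. I'll press down in small steps until the stop.

Run:
```python
from h import *
from plant import bot
import cv2
q=quat(YAW);T=40
def go(x,y,z,v): bot.servo_line(W(x,y,z-T),v,orientation=q)
go(-20,-3,143,60)
z=143
while z>130:
    z-=1;go(-20,-3,z,30);s=bot.read_state();f=s['ft_force'][2];print(z,round(f,2),round(s['eef_pos'][2]+T,1),end='; ')
    if f>5:break
go(-20,-3,180,200);go(-60,30,220,300)
s=bot.read_state();print(s['time_s'])
for n,(x0,y0) in(("side",(190,130)),("scene",(190,110))):
    a=bot.grab_frame(n)[:,:,::-1];c=bot.calibration(n)
    b=cv2.resize(a[y0:y0+160,x0:x0+180],None,fx=4,fy=3.7,interpolation=cv2.INTER_CUBIC)
    for x in(-55,):
        for y in(-95,95):
            u,v=proj(c,W(x,y,137));cv2.circle(b,(int((u-x0)*4),int((v-y0)*3.7)),2,(0,0,255),-1)
    cv2.imwrite(f"pics/{n}11.png",b)
```

```text
142 0.23 142.0; 141 0.36 141.0; 140 -0.52 140.0; 139 0.24 138.9; 138 0.3 137.9; 137 4.63 137.2; 136 15.29 136.7; 36.0
```

View pics/side11.png

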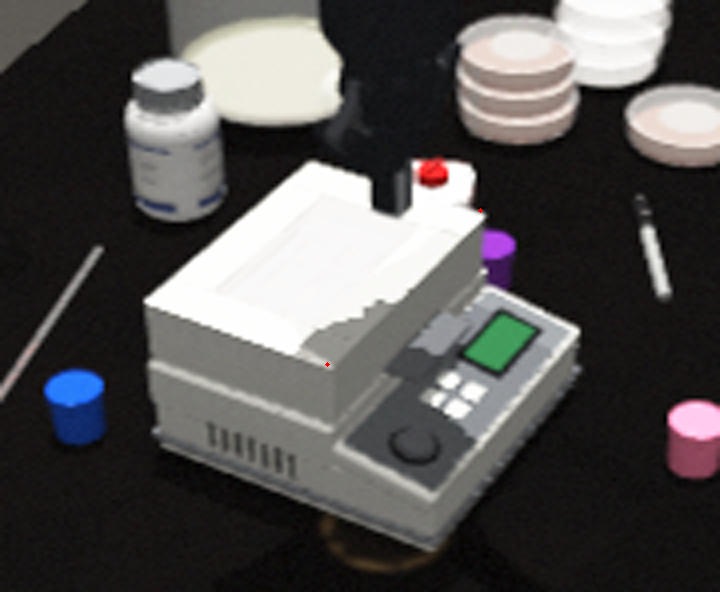

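View pics/scene11.png

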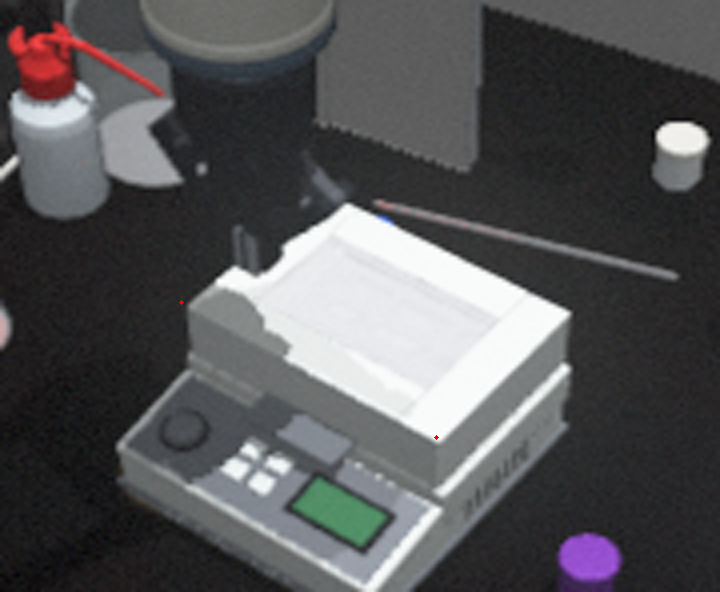

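The hood stopped at exactly 137 mm with the 40 mm offset, so it is fully shut. Next is the start key, approached along its leaning axis, with a clearance check first.

```bash
cat >> h.py <<'E'
TILT=.23
def keypose(d): # d = tip distance above key top
    q=quat(YAW,TILT);z=R.from_quat(q).apply([0,0,1]);ax=R.from_quat(quat(YAW,.2)).apply([0,0,1])
    k=np.array([467.8,-85.2,74.])+R.from_euler('z',YAW).apply([-3,0,.6])
    k[2]-=1.2
    return k-ax*d+40*z,q
E
python3 - <<'E'
from h import *
from plant import bot
import cv2
p,q=keypose(120);bot.servo_line(p,250,orientation=q)
bot.servo_line(keypose(15)[0],150)
s=bot.read_state();print(s['time_s'],s['ft_force'].round(2),s['eef_pos'],keypose(15)[0])
for n in("side","scene"):
    a=bot.grab_frame(n)[:,:,::-1]
    cv2.imwrite(f"pics/{n}12.png",cv2.resize(a[90:270,190:370],None,fx=3.3,fy=3.3,interpolation=cv2.INTER_CUBIC))
E
```

```text
37.4833 [-0.87  0.54 -0.47] [471.4748008  -85.85966546  49.49348112] [470.91572905 -85.58201614  49.15434287]
```

View pics/side12.png

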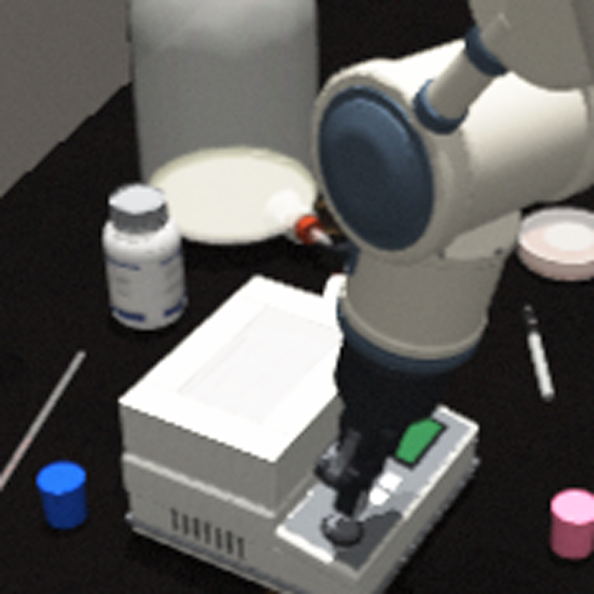

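View pics/scene12.png

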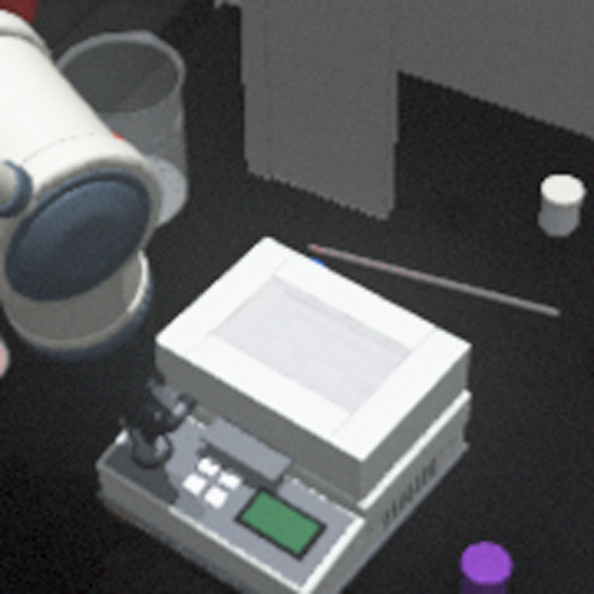

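The tip is centred over the key and clear of the hood and lip. I'll press.

Run:
```python
from h import *
from plant import bot
import cv2
ax=R.from_quat(quat(YAW,.2)).apply([0,0,1])
bot.servo_line(keypose(4)[0],60)
d=4
while d>-9:
    d-=.75;bot.servo_line(keypose(d)[0],30);s=bot.read_state();f=-s['ft_force']@ax;print(round(d,2),round(f,2),s['ft_force'].round(1),round((s['eef_pos']-keypose(0)[0])@ax,1),end='; ')
    if f>6:break
print(s['time_s'])
cv2.imwrite("pics/side13.png",cv2.resize(bot.grab_frame("side")[90:270,190:370,::-1],None,fx=3.3,fy=3.3,interpolation=cv2.INTER_CUBIC))
```

```text
3.25 0.66 [-0.5  0.2  0.6] -3.4; 2.5 0.47 [0.4 0.6 0.5] -2.5; 1.75 0.64 [-0.3  0.   0.6] -1.7; 1.0 0.95 [-0.3  0.7  0.9] -0.9; 0.25 1.33 [0.  0.3 1.3] -0.2; -0.5 1.86 [-0.5 -0.2  1.8] 0.5; -1.25 1.82 [-0.3  0.8  1.8] 1.3; -2.0 2.66 [-0.6 -0.3  2.6] 2.0; -2.75 2.63 [-0.3  0.   2.6] 2.8; -3.5 3.0 [-0.4 -0.1  3. ] 3.5; -4.25 15.9 [-4.5  1.5 15.3] 3.9; 40.6667
```

View pics/side13.png

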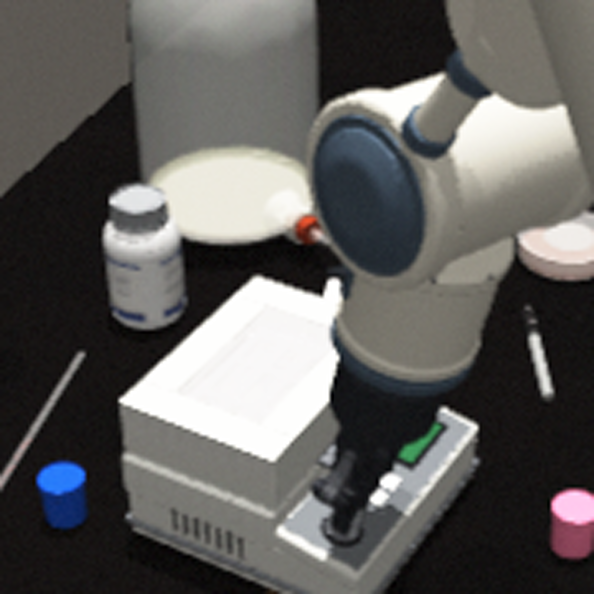

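The force ramped like a spring from about 1 N to 3 N over the key's travel and then hit a hard stop, so the key is fully in. I'll retract and do a final check.

Run:
```python
from h import *
from plant import bot
import cv2
bot.servo_line(keypose(20)[0],60);bot.servo_line(keypose(130)[0],200)
bot.servo_line([380,-90,330],250)
s=bot.read_state();print(s['time_s'],s['ft_force'])
for n in("side","scene"):
    a=bot.grab_frame(n)[:,:,::-1]
    cv2.imwrite(f"pics/{n}14.png",cv2.resize(a[90:290,130:390],None,fx=2.9,fy=2.9,interpolation=cv2.INTER_CUBIC))
```

```text
42.8417 [ 0.07010808  0.55484632 -0.39822863]
```

View pics/side14.png

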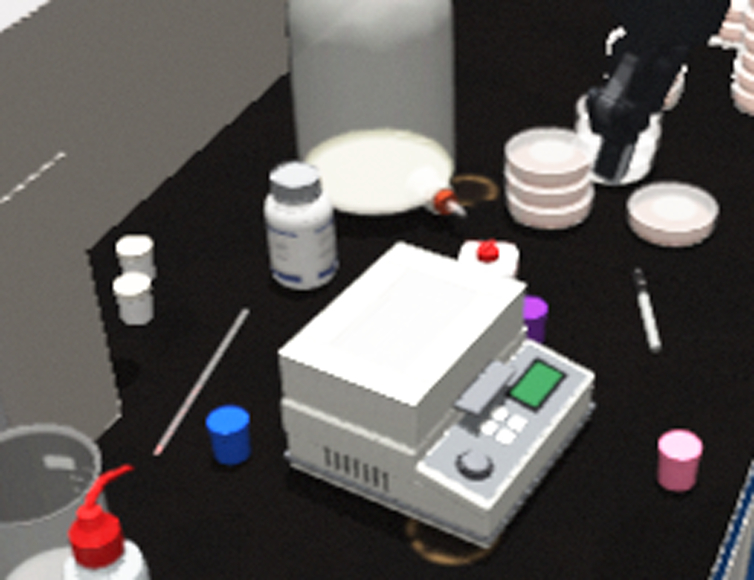

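View pics/scene14.png

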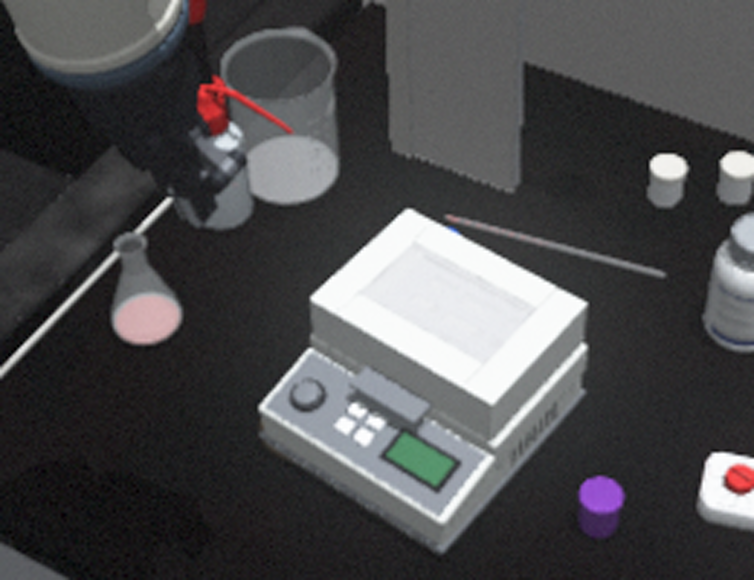

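The hood is flat and shut, the key has sprung back (about (475,465) in the side view), the bystanders have not moved and the arm is clear. I'll hand in.

```bash
python3 -c "
from plant import bot
print(bot.finish_job())"
```

```text
the job is handed in; nothing more can be done
None
```

The job is handed in at about 43 s. I folded the hold-down plate flat, swung the hood shut over it, and only then pressed the start key right in and let it spring back.

**Checks that passed**
- **Plate:** it reached its stop at about 10 N, and both fixed cameras showed it lying flat before the hood came over it.
- **Hood:** it reached its stop with its top at 137 mm, as specified.
- **Start key:** the force rose from about 1 N to 3 N over the 4 mm of travel and then met a hard end stop at about 16 N.
- **Last pictures:** the hood is shut, the key is out, the things in view round the shaker stand where they were, and the arm is clear. The pots are hidden under the shut hood, so I could not look at them again; nothing in the earlier pictures showed them moved.

**What disagreed**
- **Fingertip offset:** the closed fingertips turned out to sit about 40 mm behind the reported TCP. My first pass at the plate therefore went over its edge without touching. I first put the offset at 27 mm from the pictures and corrected it from contact.
- **Stop forces:** the last step at each stop briefly pressed harder than needed, about 10 to 16 N.

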